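# Pin the tow hitch and snap the ring over

### The arm

A 6-joint arm with a two-finger parallel gripper is mounted at the origin on the work surface. World frame = base frame: x ahead of the robot, y to its left, z up, the work surface at z = 0. Lengths are in m, angles in degrees, forces in N, time in s.
With the tool pointing down it reaches from about 0.35 to 0.925 m from the base axis. Payload 6.4 kg.
Tool frame: the origin (TCP) lies midway between the tips of the shut fingers; the grasp point (between the pads) lies 19 mm behind it; y points along the fingers, x is the direction in which the jaws open and shut, and the axes are right-handed (so a half turn about y gives the same grasp; the last joint's range is limited). The gripper opens to 85 mm and grips with 20 to 120 N. Pads are 22 mm wide; open, the fingers measure 114 mm over their backs; the gripper's body (76 mm by 85 mm) begins 54 mm behind the grasp point. The pads swing forward as they close: fully open they stand 13 mm farther back than shut.
Start: joints at [55.227, 14.043, 89.255, -0, 76.702, -9.975], TCP at [0.273, 0.59, 0.231] pointing down, gripper open.
Joint ranges: [-179.41, 179.41], [-58.25, 129.5], [7.25, 145.43], [-54.29, 234.29], [11.92, 165.04], [-157.13, 157.13]. Speed limits (degrees/s): [147.25, 147.25, 180, 180, 180, 180].

### API

Orientations are given as a 3x3 rotation matrix whose columns are the frame's x, y, z axes.
In Python, from station import env gives the robot as it stands. The module is installed in compiled form; this text tells all that it offers. Calls block until the motion is done:
- env.reach(position, orientation): joint-space move of the TCP to a pose.
- env.move_straight(position, orientation=None, v=0.15): straight line of the TCP; orientation=None keeps the orientation; v is the mean speed in m/s.
- env.movej(angles): joint-space move.
- env.grip(opening): finger opening in m; the grip force is fixed at half the most; returns when the fingers have stopped.
- env.dwell(seconds).
- env.ik(position, orientation): joint angles nearest the present ones, or None.
- env.get_state(): the state.
- env.get_image(name): name is "scene" or "top"; returns the picture (420x560x3 uint8, blue, green, red); there is no depth.
- env.camera_model(name): a dict with "camera_matrix" (3x3 intrinsics, pixels), "R" (3x3) and "t" (3): a world point X has camera coordinates R X + t. Camera axes: x right, y down, z forward; pixel columns grow to the right and rows downward; lengths in m; the calibration is good to about 2 mm. A picture is of the moment at which its call begins. camera_model takes no time and is no camera call.
A pose or a line that the arm cannot do raises env.PlanningError and nothing moves.
- env.job_done(): hands the job in, once; it reports no verdict.
The state is a dict: "clock": time; "q": joint angles; "qd": joint speeds; "joint_torque": joint torques, N m; "tcp_pos": TCP position; "orientation": TCP orientation; "contact_force": force on the tool from outside, world axes, zero at the start; "moment": the same for the moment, N m; "gripper_width": finger opening in m.
Only numpy, scipy, OpenCV 4.12 (cv2) and the standard library are available. Lean on these libraries where they do the work, as an engineer would, in place of code of your own. Each camera call takes 0.05 s, during which the arm holds its last target.

### The job

Take the linch pin out of its cradle and push it through the cross hole of the tow hitch's kingpin, from the side opposite to where the drawbar runs out, ring up, until its shoulder is fully home against the kingpin; the kingpin's height varies, so feel for the hole, and be gentle: never press the pin or the gripper on the hitch with more than 25 N. Then, with the pin home, flip the sprung ring over the kingpin and press its tab down until it snaps past the pin's end and is fully shut. Let go, and leave the other things on the bench where they are.

Things in the scene. Friction and masses are not known exactly. Their poses are not given: they have to be found in the camera images.
- pin_head (a point): Centre of the head of the loose steel linch pin (0.10 to 0.16 kg), lying level in its cradle. The head is a block 32 mm long (along the pin), 16 mm wide, 20 mm tall: grip it by its two upright sides. x: along the pin's axis to its tip; z up. Along x from here: block ends +14 mm, ring hinge +22, shoulder (front of a 22 mm collar) +30, tip +72.
- pin_shoulder (a point): Linch pin's shoulder centre, on its axis in the collar's front face; same axes as pin_head.
- pin_tip (a point): Linch pin's tip end, on its axis, 42 mm in front of the shoulder; same axes as pin_head. The shank is 10 mm across with a round (half-ball) end.
- pin_rest: Fixed grey plastic cradle, base 100 x 60 x 6 mm; origin under the pin's shoulder, x along the pin. It holds the pin's axis 45 mm above the bench, the head on a rib 12 mm wide, so fingers can reach 35 mm below the axis beside the head. The pin lifts straight up out of it.
- ring (a joint): Angle (rad) of the sprung wire ring about a level hinge across the pin, 8 mm behind the shoulder. About 1.0 to 1.16: open, tilted up over the shank. About 0.27: lying on top of the pin's tip, not snapped. 0 to 0.07: shut, its bar snapped under the tip. At 0.16 it would lie in one plane with the pin. Its hinge is stiff enough to stay put (under 1 N moves it).
- ring_bar (a point): Middle of the ring's bar (far end of a U of 5 mm wire, arms 42 mm apart, straddling the kingpin when the pin is home), 50 mm from the hinge line. To shut, the bar must be forced down over the pin's rounded tip: it springs outward by 2.5 mm (2.5 N per mm) and snaps past; that takes some 5 to 12 N down on the tab.
- ring_tab (a point): Middle of the flat thumb tab in front of the ring's bar, to push the ring over and down by: 16 mm wide, 4 mm thick, 63 mm from the hinge line; the tab's end is 70 mm from it. x points from the hinge to the tab's end, along the ring; z square to the ring, up when shut.
- hitch: Fixed steel tow hitch; origin on the bench under the kingpin's axis, z up, x the way the pin goes through. Base 100 x 90 mm; drawbar (top 46 mm up) runs out 120 mm to +x. The kingpin's top is a block 28 x 28 mm, 44 mm tall, with a level hole 11.5 mm across through its middle along x, from face x = -14 to +14 mm; 1 mm chamfer at the -x mouth.
- hitch_hole (a point): Point on the hitch in the kingpin's -x face, 85 mm above the bench, same axes as hitch. The kingpin is screwed to another height each time: the hole's true centre is up to 10 mm above or below this point (not sideways) and must be found by sight or feel. The block's top is 22 mm above the hole's centre. The kingpin is firm.
- spanner: Bystander: an open-ended spanner, 150 mm long, lying flat between the hitch and the cradle. Origin at the middle of its underside.
- bearing: Bystander: a blue pillow-block bearing, 34 x 80 x 58 mm. Origin at the middle of its underside.
- shims: Bystander: a small card box, 50 x 35 x 22 mm. Origin at the middle of its underside.
- spray: Bystander: a standing spray can, 60 mm across, 170 mm tall. Origin at the middle of its underside.
- tub: Bystander: a tub with a blue lid, 100 mm across, 85 mm tall. Origin at the middle of its underside.
- cartridge: Bystander: a lying sealant cartridge, 200 mm long plus its 50 mm nozzle, 48 mm across. Origin at the middle of its underside.
- carton: Bystander: a white carton, 90 x 130 x 60 mm. Origin at the middle of its underside.
Things that resemble listed ones, but are neither listed nor needed, are in the scene too. Of the things that look like the pin_rest, the middle-sized one is meant.

How it is judged:
By the outcome, as a careful person would: the job done as asked, in the order asked, and still so for the second after the job is handed in, with the robot touching nothing.
It also fails if it takes over 67 s, if anything falls off the work surface, if the arm or the gripper's body presses on something with over 40 N, if the wrist force passes 120 N, or if a joint passes its speed limit or range.

## Working session

There is one attempt and no reset: what is moved stays moved. The work goes in short steps, each a Python script; the robot and the scene stay as the last script left them, time stands still between calls to the robot, and variables do not carry over. Pictures are saved under pics/ and viewed, and the job is handed in when it is done.

```bash
mkdir -p pics; ls; python3 - <<'E'
from station import env
import cv2, numpy as np
for n in ("scene","top"):
    im=env.get_image(n); cv2.imwrite(f"pics/{n}0.png",im)
    m=env.camera_model(n); print(n,m)
s=env.get_state(); print(s)
E
```

```text
pics
scene {'camera_matrix': array([[418.33363025,   0.        , 273.4245138 ],
       [  0.        , 418.33363025, 210.2507715 ],
       [  0.        ,   0.        ,   1.        ]]), 'R': array([[-0.68390937,  0.72941333, -0.01497214],
       [ 0.46846925,  0.4233269 , -0.77545528],
       [-0.55928931, -0.53735512, -0.63122495]]), 't': array([ 0.30497439, -0.18559863,  1.52500756])}
top {'camera_matrix': array([[525.96556224,   0.        , 279.4262113 ],
       [  0.        , 525.96556224, 214.63559187],
       [  0.        ,   0.        ,   1.        ]]), 'R': array([[ 0.00310683, -0.99998023, -0.00546784],
       [-0.99787064, -0.00274394, -0.06516634],
       [ 0.06515004,  0.00565865, -0.99785943]]), 't': array([0.02509151, 0.48900584, 1.24634057])}
{'clock': 0.1, 'q': array([ 5.52270828e+01,  1.40815886e+01,  8.93181318e+01,  9.06549793e-04,
        7.67020655e+01, -9.97450722e+00]), 'qd': array([ 0.06843622, -0.04557758, -0.25560719, -0.01229457, -0.09271932,
       -0.01664514]), 'joint_torque': array([-8.10321417e-04, -4.30671287e+01, -3.27129400e+01, -1.66731907e-04,
        2.85437243e-03, -1.22165233e-05]), 'tcp_pos': array([0.27232009, 0.58965076, 0.23027217]), 'orientation': array([[ 4.19429310e-01, -1.02582986e-03, -9.07787421e-01],
       [ 9.07786320e-01, -1.45046677e-03,  4.19430440e-01],
       [-1.74697976e-03, -9.99998422e-01,  3.22866038e-04]]), 'contact_force': array([-0.6830693 , -0.37457543, -0.11905968]), 'moment': array([0.01252288, 0.03256387, 0.05698984]), 'gripper_width': 0.08570867682212796}
```

View pics/scene0.png

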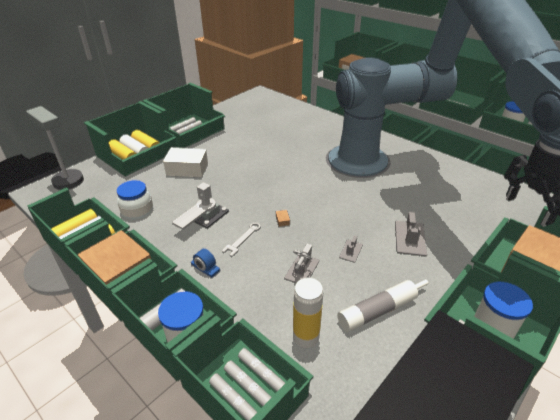

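View pics/top0.png

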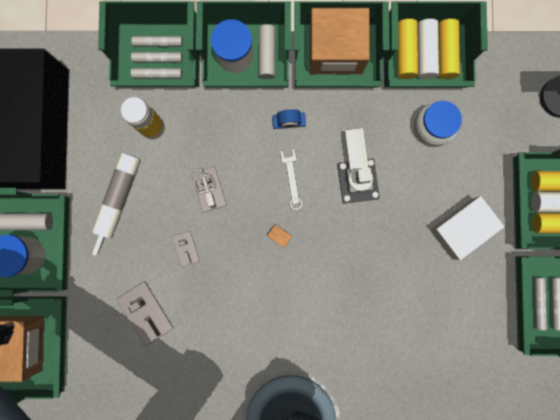

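The top view shows three cradle-like things: the large one at about (145,312), the small one at (186,249), and the middle one at (209,188) holding the pin. The hitch is at (359,180), with its drawbar running up the image (+x). I'll enlarge both.

```bash
python3 - <<'E'
import cv2
t=cv2.imread("pics/top0.png"); s=cv2.imread("pics/scene0.png")
def z(im,x0,y0,w,h,f,n):
    cv2.imwrite(n,cv2.resize(im[y0:y0+h,x0:x0+w],None,fx=f,fy=f,interpolation=cv2.INTER_CUBIC))
z(t,180,155,60,60,10,"pics/t_pin.png")
z(t,325,120,70,90,6.5,"pics/t_hitch.png")
z(s,275,235,60,55,10,"pics/s_pin.png")
z(s,165,175,75,65,10,"pics/s_hitch.png")
E
```

```text
(no output)
```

View pics/t_pin.png

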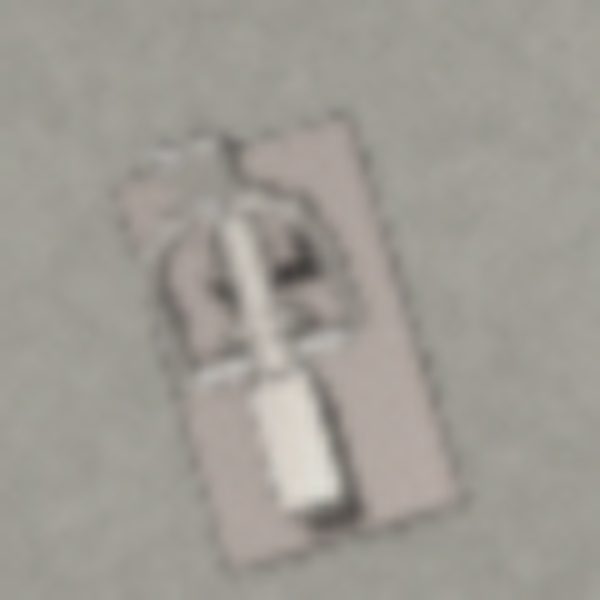

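View pics/t_hitch.png

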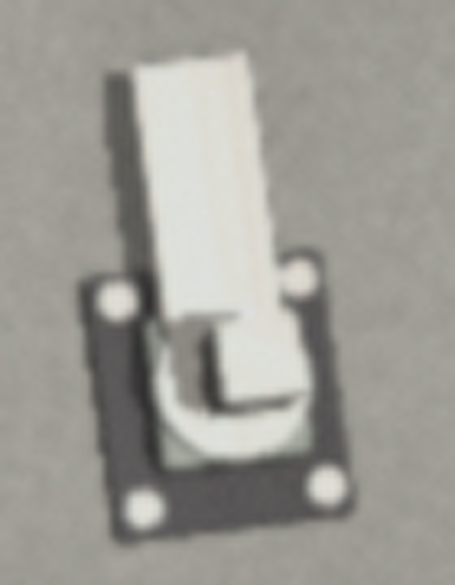

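View pics/s_pin.png

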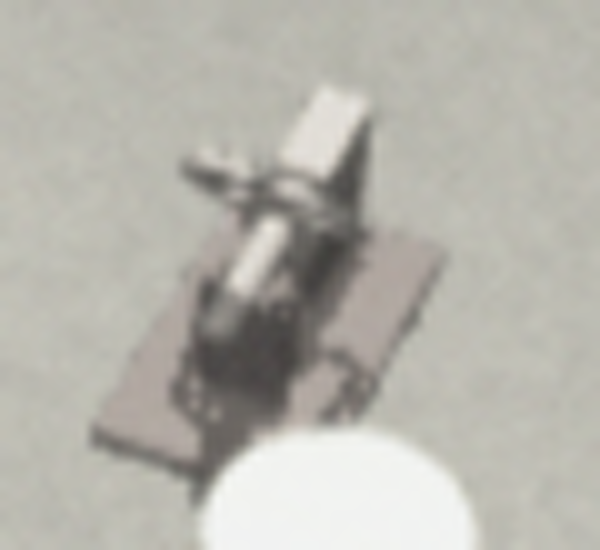

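View pics/s_hitch.png

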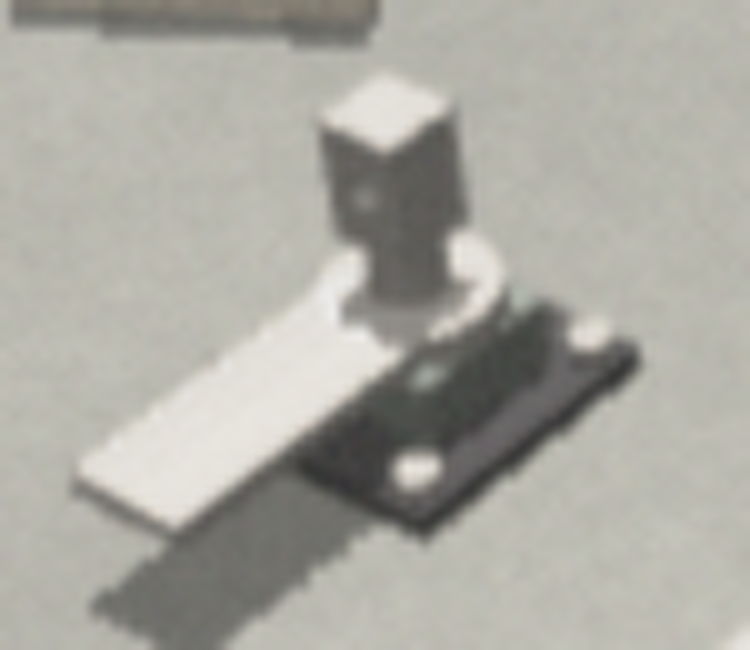

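```bash
cat > h.py <<'E'
import numpy as np, cv2
from scipy.optimize import least_squares
from station import env
CM={n:env.camera_model(n) for n in("scene","top")}
def proj(n,X):
    m=CM[n]; c=np.asarray(X)@m["R"].T+m["t"]; p=c@m["camera_matrix"].T; return p[...,:2]/p[...,2:]
def unz(p,f,off): return (np.asarray(p,float)+.5)/f-.5+np.asarray(off)
def ray(n,p,z):
    m=CM[n]; d=m["R"].T@np.linalg.solve(m["camera_matrix"],[*p,1]); o=-m["R"].T@m["t"]; return o+d*(z-o[2])/d[2]
def Rz(a): c,s=np.cos(a),np.sin(a); return np.array([[c,-s,0],[s,c,0],[0,0,1]])
E
python3 - <<'E'
from h import *
np.set_printoptions(precision=4,suppress=True)
T=lambda p:unz(p,6.5,(325,120)); S=lambda p:unz(p,10,(165,175))
# hitch: (cam,pix,local(x,y,z,usesh))
P=[("top",T((217,320)),(14,14,107,1)),("top",T((298,312)),(14,-14,107,1)),("top",T((308,390)),(-14,-14,107,1)),("top",T((228,403)),(-14,14,107,1)),
("top",T((135,68)),(120,None,46,0)),("top",T((247,52)),(120,None,46,0)),
("scene",S((385,72)),(-14,-14,107,1)),("scene",S((320,122)),(14,-14,107,1)),("scene",S((385,153)),(14,14,107,1)),("scene",S((457,108)),(-14,14,107,1)),
("scene",S((365,197)),(14,0,85,1))]
B=[((80,283),(50,45)),((322,250),(50,-45)),((355,512),(-50,-45)),((117,543),(-50,45))]
def model(v):
    x,y,a,h,bz,w,bo=v; r=[]
    for i,(c,p,l) in enumerate(P):
        ly=l[1] if l[1] is not None else (w if i==4 else -w)
        X=Rz(a)@(np.array([l[0],ly,l[2]+l[3]*h])/1e3)+[x,y,0]; r+=list(proj(c,X)-p)
    for p,l in B:
        X=Rz(a)@(np.array([l[0]+bo,l[1],bz])/1e3)+[x,y,0]; r+=list(proj("top",X)-T(p))
    return np.array(r)
x0=ray("top",T((262,357)),.107)
s=least_squares(model,[x0[0],x0[1],0.05,0,8,20,0],x_scale=[.01,.01,.1,5,5,5,5],loss="soft_l1"); print("hitch",s.x,np.degrees(s.x[2])); print(model(s.x).reshape(-1,2).round(2).tolist())
hz=s.x
T=lambda p:unz(p,10,(180,155)); S=lambda p:unz(p,10,(275,235))
# pin frame at shoulder
Q=[("top",T((252,397)),(-16,8,55)),("top",T((305,374)),(-16,-8,55)),("top",T((343,490)),(-48,-8,55)),("top",T((285,515)),(-48,8,55)),
("scene",S((325,85)),(-48,-8,55)),("scene",S((372,100)),(-48,8,55)),("scene",S((330,182)),(-16,8,55)),("scene",S((280,162)),(-16,-8,55))]
C=[((230,572),(-50,30)),((465,497),(-50,-30)),((345,115),(50,-30)),((115,185),(50,30))]
def pm(v):
    x,y,a,co=v; r=[]
    for c,p,l in Q:
        r+=list(proj(c,Rz(a)@(np.array(l)/1e3)+[x,y,0])-p)
    for p,l in C:
        r+=list(proj("top",Rz(a)@(np.array([l[0]+co,l[1],6])/1e3)+[x,y,0])-T(p))
    return np.array(r)
x0=ray("top",T((280,370)),.045)
s=least_squares(pm,[x0[0],x0[1],0.3,0],x_scale=[.01,.01,.1,5],loss="soft_l1"); print("shoulder",s.x,np.degrees(s.x[2])); print(pm(s.x).reshape(-1,2).round(2).tolist())
x,y,a,_=s.x
for l in((42,0,45),(0,0,45),(-30,0,55)):
    X=Rz(a)@(np.array(l)/1e3)+[x,y,0]
    print(l,X,(proj("top",X)+.5-[180,155])*10,(proj("scene",X)+.5-[275,235])*10)
E
```

```text
hitch [ 0.5722 -0.1641  0.1261  1.8576  7.3702 20.5994  0.5562] 7.224064493627228
[[-0.3, 0.73], [-0.33, 0.42], [-0.19, 0.78], [-0.33, 0.32], [-0.18, -0.27], [-0.14, 0.06], [-0.76, 0.24], [-0.9, -0.2], [-0.39, -0.05], [-0.98, -0.21], [-0.96, -0.03], [0.17, -0.53], [-0.34, 0.01], [0.14, 0.35], [-0.16, 0.15]]
shoulder [ 0.5528  0.2005  0.3012 -0.9653] 17.25688892504029
[[-1.13, -0.67], [0.13, -0.38], [0.25, 1.08], [-0.53, 0.59], [-1.16, -0.38], [-0.25, -0.11], [-0.67, -0.52], [-1.38, -0.37], [-0.51, 0.35], [-0.29, 0.59], [-0.08, -0.32], [-0.69, -0.12]]
(42, 0, 45) [0.5929 0.2129 0.045 ] [210.0495 151.5487] [204.796  344.4854]
(0, 0, 45) [0.5528 0.2005 0.045 ] [260.7189 320.6809] [270.0516 235.4112]
(-30, 0, 55) [0.5241 0.1916 0.055 ] [291.0992 437.8481] [315.852  133.7166]
```

```bash
cat >> h.py <<'E'
np.set_printoptions(precision=4,suppress=True)
def tool(a,tilt,sgn=1):
    d=np.array([np.cos(a),np.sin(a),0]); t=np.radians(tilt)
    y=np.array([0,0,-1])*np.cos(t)+d*np.sin(t); x=sgn*np.array([-d[1],d[0],0]); return np.c_[x,y,np.cross(x,y)]
def st(msg=""):
    s=env.get_state(); print(msg,"t",round(s["clock"],2),"tcp",s["tcp_pos"],"F",s["contact_force"].round(2),"M",s["moment"].round(3),"w",round(s["gripper_width"],4)); return s
PA=0.3012; PS=np.array([.5528,.2005,.045])
HA=0.1261; HP=np.array([.5722,-.1641,0])
E
python3 - <<'E'
from h import *
g=Rz(PA)@[-.033,0,0]+PS
for sg in(1,-1):
    R=tool(PA,15,sg); p=g+R[:,1]*.019
    print(sg,env.ik(p,R),env.ik(p+[0,0,.1],R))
    R=tool(HA,15,sg); p=HP+Rz(HA)@[-.047,0,.087]+R[:,1]*.019
    print(env.ik(p,R))
E
```

```text
1 [   7.2763   11.5688  117.8883    4.394    35.8399 -103.212 ] [   7.2763    0.9712  116.4914    3.4713   47.8067 -101.9806]
[ -33.9723    7.2458  117.1258   13.9296   45.0844 -140.1483]
-1 [  7.2763  11.5688 117.8883   4.394   35.8399  76.788 ] [  7.2763   0.9712 116.4914   3.4713  47.8067  78.0194]
[-33.9723   7.2458 117.1258  13.9296  45.0844  39.8517]
```

```bash
python3 - <<'E'
from h import *
g=Rz(PA)@[-.033,0,0]+PS; R=tool(PA,15,-1); p=g+R[:,1]*.019
env.reach(p+[0,0,.10],R); st("above")
env.move_straight(p+[0,0,.03],v=.12); s=st("near")
cv2.imwrite("pics/s1.png",env.get_image("scene"));im=env.get_image("top");cv2.imwrite("pics/t1.png",cv2.resize(im[140:240,150:260],None,fx=6,fy=6,interpolation=2))
im=env.get_image("scene");cv2.imwrite("pics/s1.png",cv2.resize(im[200:300,240:360],None,fx=6,fy=6,interpolation=2))
E
```

```text
above t 1.86 tcp [0.5261 0.1927 0.127 ] F [-0.22  0.27 -0.34] M [-0.083  0.032  0.008] w 0.0857
near t 2.59 tcp [0.5266 0.1924 0.0573] F [-0.32  0.61  0.33] M [-0.085  0.133 -0.023] w 0.0855
```

View pics/s1.png

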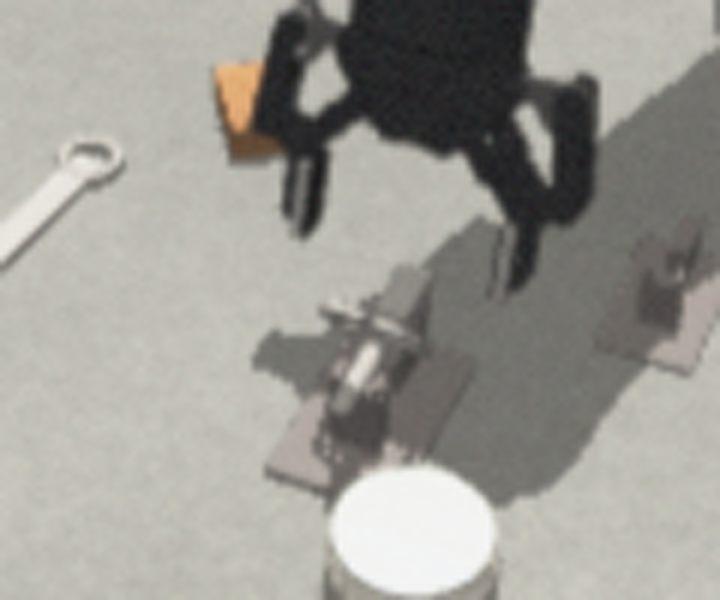

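View pics/t1.png

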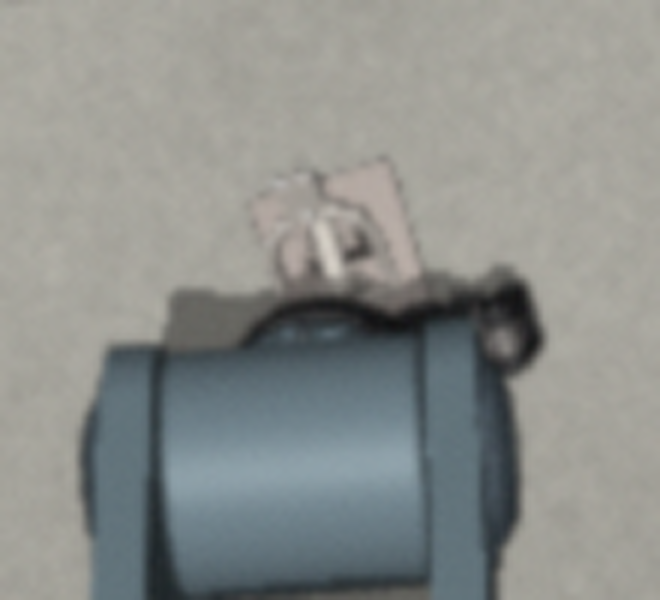

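The fingers straddle the head symmetrically in the scene crop, at (305,190) and (515,250), with the head at (405,285). The ring is up and clear of the gripper body. Next I go down and grip.

```bash
python3 - <<'E'
from h import *
g=Rz(PA)@[-.033,0,0]+PS; R=tool(PA,15,-1); p=g+R[:,1]*.019
env.move_straight(p,v=.06); st("down")
env.grip(.026); st("26")
env.grip(.016-.006); st("grip")
E
```

```text
down t 3.39 tcp [0.5259 0.1922 0.0264] F [ 0.39 -0.42 -0.3 ] M [-0.019  0.059  0.007] w 0.0858
26 t 3.99 tcp [0.526  0.1922 0.0267] F [0.38 0.58 0.12] M [-0.025  0.113  0.033] w 0.0256
grip t 4.23 tcp [0.5261 0.1922 0.0268] F [-0.82  0.67  0.73] M [-0.017  0.138 -0.01 ] w 0.0151
```

```bash
python3 - <<'E'
from h import *
g=Rz(PA)@[-.033,0,0]+PS; R=tool(PA,15,-1); p=g+R[:,1]*.019
env.move_straight(p+[0,0,.09],v=.12); st("lift")
R2=tool(HA,15,-1); p2=HP+Rz(HA)@[-.114,0,.0869]+R2[:,1]*.019
env.reach(p2+[0,0,.03],R2); env.move_straight(p2,v=.1); env.dwell(.2); st("pre")
im=env.get_image("top");cv2.imwrite("pics/t2.png",cv2.resize(im[130:250,310:430],None,fx=6,fy=6,interpolation=2))
im=env.get_image("scene");cv2.imwrite("pics/s2.png",cv2.resize(im[160:240,155:255],None,fx=7,fy=7,interpolation=2))
E
```

```text
lift t 5.13 tcp [0.5251 0.192  0.1156] F [ 0.29  0.42 -1.61] M [-0.071  0.246  0.029] w 0.0152
pre t 7.18 tcp [ 0.4645 -0.1781  0.0694] F [-0.6   0.4  -1.62] M [-0.046  0.169 -0.009] w 0.0151
```

View pics/t2.png

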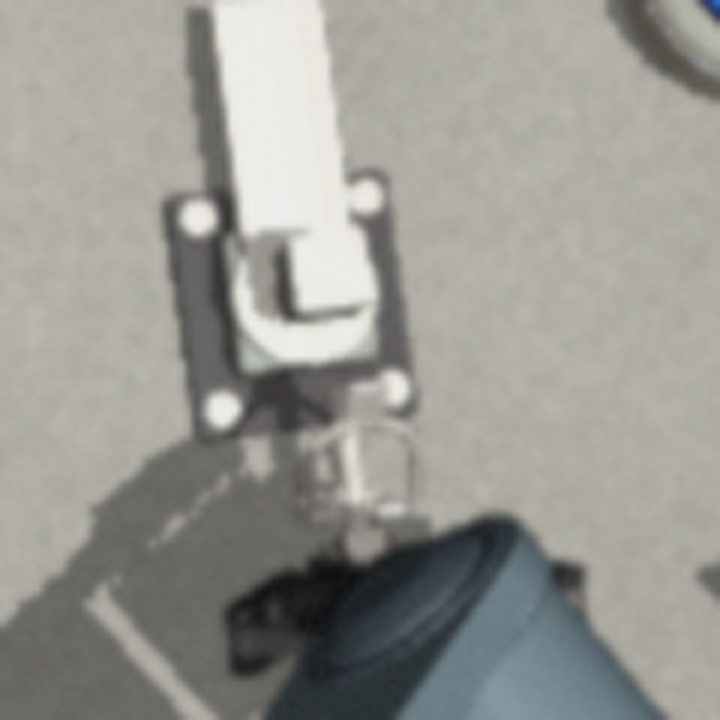

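View pics/s2.png

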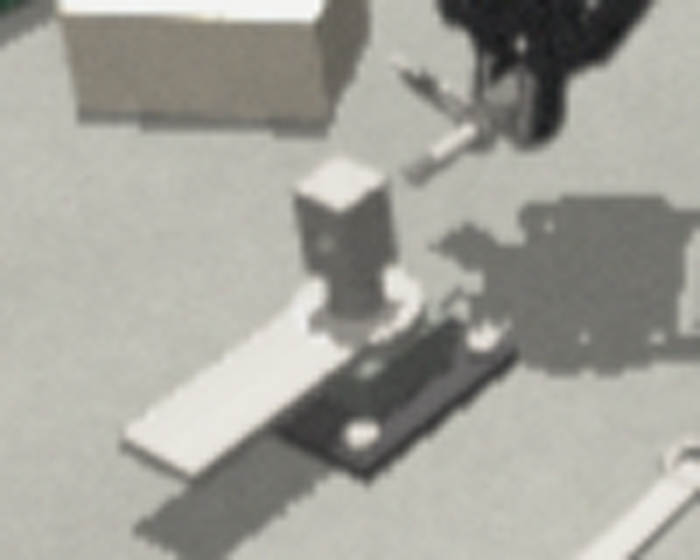

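```bash
python3 - <<'E'
from h import *
s=env.get_state(); R=s["orientation"]; R2=tool(HA,15,-1)
p2=HP+Rz(HA)@[-.114,0,.0869]+R2[:,1]*.019
print("err",s["tcp_pos"]-p2, np.degrees(cv2.Rodrigues(R@R2.T)[0].ravel()))
zs=lambda X:(proj("scene",X)+.5-[155,160])*7-.5
zt=lambda X:(proj("top",X)+.5-[310,130])*6-.5
W=lambda l:HP+Rz(HA)@(np.array(l)/1e3)
for n,l in dict(tip=(-39,0,86.9),mid=(-60,0,86.9),coll=(-81,0,86.9),exit=(14,0,86.9),t1=(-14,-14,108.9),t2=(14,-14,108.9),t3=(14,14,108.9),t4=(-14,14,108.9)).items():
    print(n,zs(W(l)).round(0),zt(W(l)).round(0))
E
python3 - <<'E'
import cv2
im=cv2.imread("pics/s2.png")  # finer crop from saved
cv2.imwrite("pics/s2b.png",cv2.resize(im[40:300,270:550],None,fx=2.8,fy=2.2 if False else 2.3,interpolation=2))
t=cv2.imread("pics/t2.png"); cv2.imwrite("pics/t2b.png",cv2.resize(t[200:560,220:480],None,fx=1.6,fy=1.6,interpolation=2))
E
```

```text
err [ 0.0004 -0.0003  0.0006] [-0.0448 -0.0537  0.0038]
tip [404. 182.] [335. 382.]
mid [437. 159.] [343. 437.]
coll [469. 136.] [350. 492.]
exit [319. 242.] [317. 244.]
t1 [334. 157.] [373. 305.]
t2 [288. 189.] [363. 230.]
t3 [337. 212.] [288. 240.]
t4 [383. 179.] [298. 314.]
```

View pics/s2b.png

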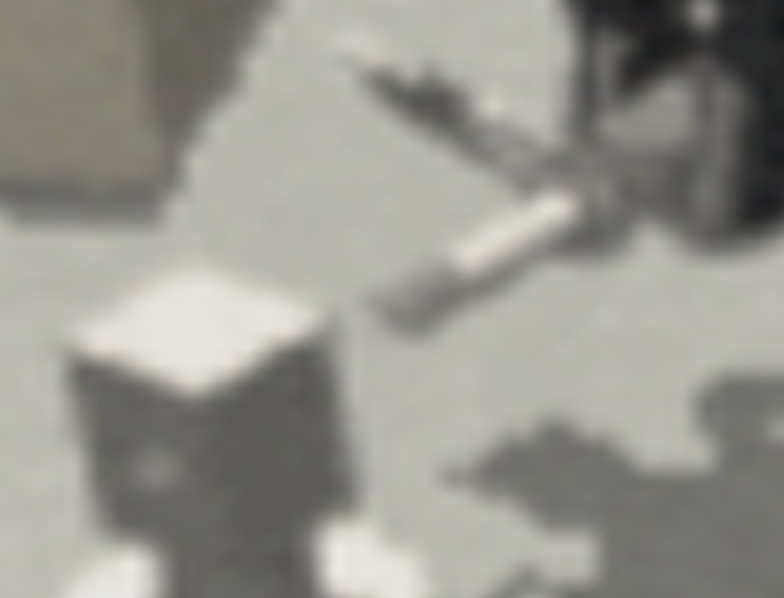

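View pics/t2b.png

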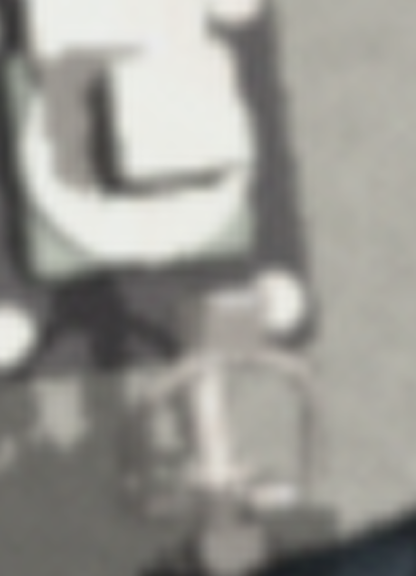

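In both crops the held pin lies straight along the hitch axis, with its tip at about (407,178) in the scene zoom. Relative to the hitch it sits about 1.5 mm too far to -y. I'll correct that, then feel forward with guarded steps.

```bash
cat >> h.py <<'E'
RH=Rz(HA); R2=tool(HA,15,-1)
def pose(l): # pin shoulder local (mm) -> TCP
    return HP+RH@((np.array(l,float)+[-33,0,0])/1e3)+R2[:,1]*.019
def Fl(n=3,F0=0):
    f=[]
    for i in range(n):
        s=env.get_state(); f.append(s["contact_force"])
        if i<n-1: env.dwell(.02)
    return RH.T@np.mean(f,0)-F0, s
def shl(s): # actual shoulder local mm from state
    return RH.T@(s["tcp_pos"]-R2[:,1]*.019-HP)*1e3+[33,0,0]
E
python3 - <<'E'
from h import *
env.move_straight(pose([-75,1.5,86.4]),v=.05); env.dwell(.2)
F0,s=Fl(8); print("F0",F0,s["clock"]); np.save("F0.npy",F0)
env.move_straight(pose([-61,1.5,86.4]),v=.04); f,s=Fl(3,F0); print(f,shl(s),s["clock"])
x=-61; 
while x<-50:
    x+=.7; env.move_straight(pose([x,1.5,86.4]),v=.02); f,s=Fl(2,F0); print(round(x,1),f.round(1),shl(s).round(2),round(s["clock"],2))
    if np.linalg.norm(f)>5: break
E
```

```text
F0 [ 0.1892 -0.0047 -1.1262] 7.875
[-0.1996  0.5281 -0.0307] [-60.9326   1.6066  86.305 ] 8.4083
-60.3 [ 0.  -0.2 -0.2] [-60.36   1.48  86.4 ] 8.68
-59.6 [ 0.8  0.4 -0.2] [-59.59   1.48  86.41] 8.94
-58.9 [-0.7 -0.1 -0.2] [-58.88   1.49  86.39] 9.21
-58.2 [-0.   0.2  0.3] [-58.16   1.49  86.4 ] 9.47
-57.5 [-0.2  0.5  0.2] [-57.47   1.52  86.4 ] 9.74
-56.8 [-0.4  0.1  0. ] [-56.77   1.54  86.39] 10.01
-56.1 [-0.1 -0.1 -0.4] [-56.08   1.51  86.39] 10.28
-55.4 [-0.1  0.5 -0.4] [-55.37   1.49  86.41] 10.54
-54.7 [ 0.1 -0.7 -0.4] [-54.67   1.49  86.41] 10.81
-54.0 [ 0.2  0.3 -0.2] [-53.94   1.48  86.44] 11.07
-53.3 [-0.6 -0.6 -0.5] [-53.27   1.47  86.41] 11.34
-52.6 [-0.3  0.2  0.7] [-52.57   1.48  86.41] 11.61
-51.9 [-0.3 -0.1 -0.4] [-51.86   1.5   86.4 ] 11.88
-51.2 [-1.   0.1  0.8] [-51.18   1.47  86.44] 12.14
-50.5 [-1.6 -0.1  1.1] [-50.42   1.4   86.51] 12.41
-49.8 [-1.5 -0.8  1.6] [-49.53   1.31  86.63] 12.68
```

Contact starts at about x = -51 with small lateral forces up and toward -y, so the tip seems to be entering. I continue with lateral force-following.

```bash
python3 - <<'E'
from h import *
F0=np.load("F0.npy"); t=np.array([-49.8,1.5,86.4]); k=0
f,s=Fl(2,F0)
while t[0]<-12:
    fx=-f[0]
    t[1]+=np.clip(.15*f[1],-.5,.5) if abs(f[1])>.5 else 0; t[2]+=np.clip(.15*f[2],-.5,.5) if abs(f[2])>.5 else 0
    if fx<5: t[0]+=1.2 if fx<2.5 else .6
    elif fx>8: t[0]-=.3
    env.move_straight(pose(t),v=.03); f,s=Fl(2,F0); k+=1
    print(t.round(1),f.round(1),shl(s).round(2),round(s["clock"],2))
    if np.linalg.norm(f)>12 or k>32: break
E
```

```text
[-48.6   1.4  86.6] [-0.6 -0.8  1.7] [-48.37   1.25  86.76] 12.96
[-47.4   1.3  86.9] [-0.  -0.9  0.8] [-47.23   1.25  86.92] 13.22
[-46.2   1.1  87. ] [ 0.3 -0.5  0.9] [-46.13   1.2   86.97] 13.49
[-45.    1.1  87.2] [-0.   0.1  0.5] [-44.96   1.22  87.08] 13.76
[-43.8   1.1  87.2] [-0.4 -0.1 -0.3] [-43.77   1.21  87.08] 14.03
[-42.6   1.1  87.2] [-0.5  0.2 -0. ] [-42.57   1.18  87.1 ] 14.29
[-41.4   1.1  87.2] [-0.  -0.4 -0.3] [-41.35   1.18  87.12] 14.56
[-40.2   1.1  87.2] [-0.6  0.3  0.1] [-40.16   1.15  87.12] 14.82
[-39.    1.1  87.2] [-0.6 -0.1  0.2] [-38.93   1.14  87.15] 15.09
[-37.8   1.1  87.2] [-0.1 -0.1 -0.2] [-37.76   1.16  87.13] 15.36
[-36.6   1.1  87.2] [ 0.1  0.3 -0.3] [-36.55   1.18  87.14] 15.62
[-35.4   1.1  87.2] [-0.2  0.4  0.1] [-35.35   1.13  87.15] 15.89
[-34.2   1.1  87.2] [0.  0.1 0.3] [-34.13   1.13  87.16] 16.16
[-33.    1.1  87.2] [-0.1 -0.2  0.1] [-32.93   1.14  87.16] 16.43
[-31.8   1.1  87.2] [ 0.1  0.6 -0.7] [-31.76   1.13  87.14] 16.69
[-30.6   1.2  87. ] [-0.2 -0.4  0.5] [-30.47   1.17  87.11] 16.96
[-29.4   1.2  87. ] [-0.1  0.1  0. ] [-29.28   
[... 308 characters left out ...]
  0.   0.5] [-23.34   1.16  87.12] 18.56
[-22.2   1.1  87.2] [-0.2 -0.9 -0.5] [-22.22   1.2   87.13] 18.82
[-21.    1.   87.2] [-0.2 -0.1 -0.3] [-21.01   1.02  87.17] 19.09
[-19.8   1.   87.2] [ 0.1  0.2 -0.4] [-19.78   1.    87.21] 19.36
[-18.6   1.   87.2] [ 0.3 -0.5 -0.2] [-18.57   1.    87.23] 19.62
[-17.4   1.   87.2] [-0.9  0.1 -0. ] [-17.35   0.98  87.26] 19.89
[-16.2   1.   87.2] [-0.6  0.2 -0.8] [-16.17   0.98  87.22] 20.16
[-15.    1.   87.1] [-0.2 -0.2 -0.2] [-14.94   0.96  87.13] 20.43
[-13.8   1.   87.1] [-0.5  0.7 -0. ] [-13.73   0.99  87.12] 20.69
[-12.6   1.1  87.1] [-0.5  0.4 -0.3] [-12.51   1.1   87.14] 20.96
[-11.4   1.1  87.1] [-9.  -0.1  5.2] [-12.43   1.17  86.98] 21.23
```

```bash
python3 - <<'E'
from h import *
F0=np.load("F0.npy")
for t in ([-11.4,1.1,87.5],[-10.9,1.1,87.6]):
    env.move_straight(pose(t),v=.02); env.dwell(.1); f,s=Fl(3,F0); print(t,f.round(1),shl(s).round(2),s["moment"],round(s["clock"],2))
im=env.get_image("top");cv2.imwrite("pics/t3.png",cv2.resize(im[130:250,310:430],None,fx=6,fy=6,interpolation=2))
im=env.get_image("scene");cv2.imwrite("pics/s3.png",cv2.resize(im[160:240,155:255],None,fx=7,fy=7,interpolation=2))
E
```

```text
[-11.4, 1.1, 87.5] [-6.7 -0.9  2.4] [-12.44   1.16  87.06] [-0.219   0.8708 -0.0995] 21.61
[-10.9, 1.1, 87.6] [-10.2  -0.8   4.6] [-12.41   1.17  87.05] [-0.3344  1.258  -0.1159] 21.99
```

View pics/t3.png

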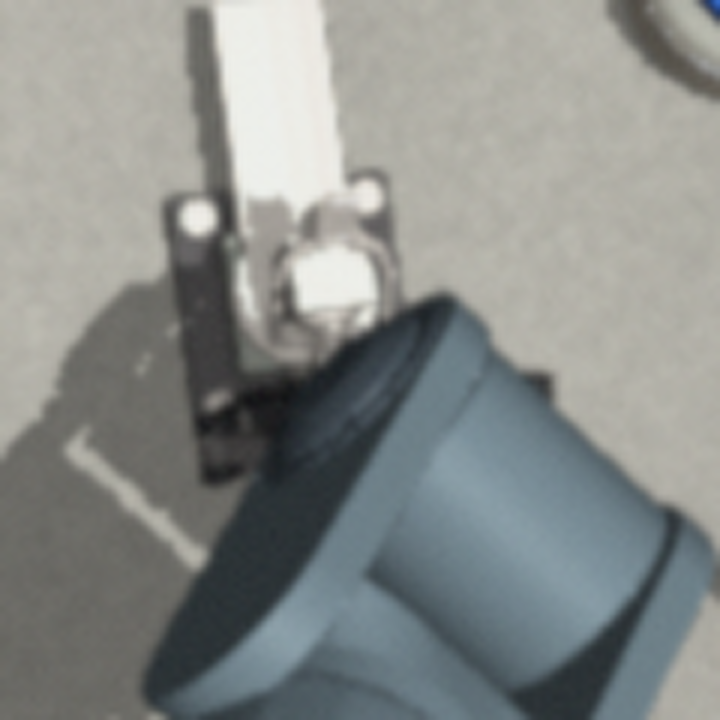

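View pics/s3.png

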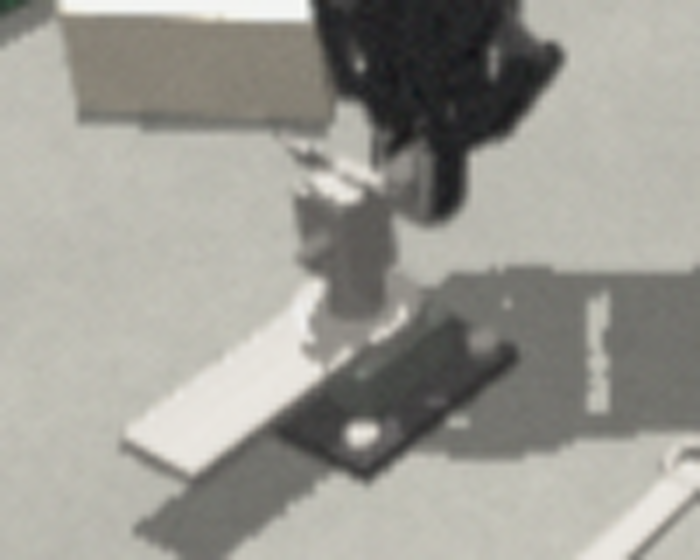

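The pin is home. The tip comes out of the exit face at (315,250), and 10 N of push gives no further travel. I'll relax the load, release and check.

```bash
python3 - <<'E'
from h import *
F0=np.load("F0.npy")
env.move_straight(pose([-12.2,1.1,87.1]),v=.02); f,s=Fl(3,F0); print(f.round(1),shl(s).round(2),round(s["clock"],2))
env.grip(.03); st("open"); env.grip(.06); st("open")
p=pose([-12.2,1.1,87.1]); env.move_straight(p-R2[:,1]*.09+RH@[-.02,0,0],v=.15); st("up")
q=env.get_state()["q"]; 
R0=tool(HA,0,-1); 
env.reach(HP+RH@[-.10,0,.27],R0)
st()
im=env.get_image("top");cv2.imwrite("pics/t4.png",cv2.resize(im[130:250,310:430],None,fx=6,fy=6,interpolation=2))
im=env.get_image("scene");cv2.imwrite("pics/s4.png",cv2.resize(im[160:240,155:255],None,fx=7,fy=7,interpolation=2))
E
```

```text
[-4.4 -0.5  2.6] [-12.43   1.03  87.06] 22.38
open t 22.67 tcp [ 0.5325 -0.1681  0.069 ] F [ 0.04 -0.53  0.21] M [-0.039  0.089  0.001] w 0.0299
open t 23.07 tcp [ 0.5321 -0.1681  0.0688] F [-0.02  0.06  0.16] M [ 0.027  0.115 -0.004] w 0.0604
up t 23.87 tcp [ 0.4889 -0.1733  0.155 ] F [-0.74 -0.44 -0.5 ] M [-0.001  0.11  -0.042] w 0.0599
 t 24.4 tcp [ 0.4734 -0.1765  0.2696] F [-0.82  0.27 -0.55] M [0.011 0.026 0.058] w 0.0597
```

View pics/t4.png

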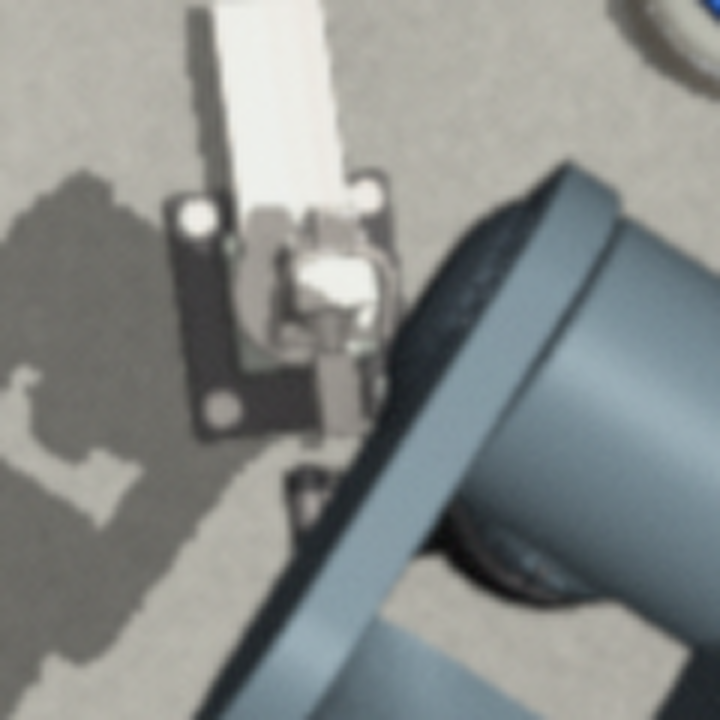

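View pics/s4.png

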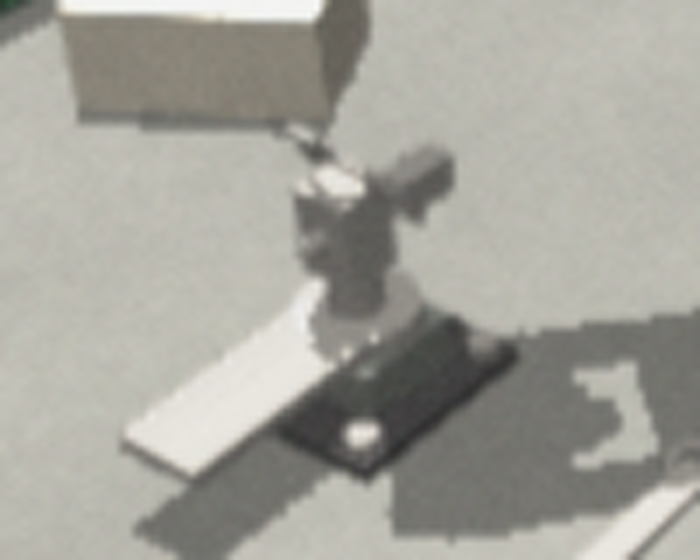

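The pin stays home and level after release. The ring stands up, with its tab at (300,132) in the scene crop. Now I close the fingers, sweep the ring forward from behind at low force, then press the tab down.

```bash
cat >> h.py <<'E'
R0=tool(HA,0,-1)
def T0(l): return HP+RH@(np.array(l,float)/1e3)
def loc(s): return RH.T@(s["tcp_pos"]-HP)*1e3
E
python3 - <<'E'
from h import *
env.grip(0.0)
env.move_straight(T0([-32,1.1,160]),R0,v=.2)
env.move_straight(T0([-32,1.1,127]),R0,v=.1); env.dwell(.2)
F0,s=Fl(6); np.save("F1.npy",F0); print(F0,loc(s),s["gripper_width"],s["clock"])
for x in range(-26,44,4):
    env.move_straight(T0([min(x,42),1.1,127]),v=.04); f,s=Fl(2,F0); print(x,f.round(1),loc(s).round(1),round(s["clock"],2))
    if np.linalg.norm(f)>6: print("STOP");break
im=env.get_image("top");cv2.imwrite("pics/t5.png",cv2.resize(im[130:250,310:430],None,fx=6,fy=6,interpolation=2))
im=env.get_image("scene");cv2.imwrite("pics/s5.png",cv2.resize(im[160:240,155:255],None,fx=7,fy=7,interpolation=2))
E
```

```text
[ 0.3786 -0.1417 -0.0366] [-31.637    0.8593 127.6868] 0.0001398359419352386 26.6667
-26 [-0.6 -0.1  0.5] [-25.7   1.1 127.1] 26.98
-22 [ 0.1 -0.4 -0. ] [-21.8   1.1 127. ] 27.25
-18 [-0.7  0.  -0. ] [-17.8   1.1 127. ] 27.52
-14 [ 0.2  0.3 -0.2] [-13.8   1.1 127. ] 27.78
-10 [-0.9  0.1 -0.2] [ -9.8   1.1 127. ] 28.05
-6 [-0.6 -0.   0.3] [ -5.8   1.1 127.1] 28.32
-2 [-0.9 -0.2  0.4] [ -1.8   1.1 127.1] 28.58
2 [-1.  -0.5  1. ] [  2.2   1.1 127. ] 28.85
6 [-0.8  0.2  0.4] [  6.2   1.1 127.1] 29.12
10 [-0.2  0.2  0.6] [ 10.2   1.1 127. ] 29.38
14 [-0.7 -0.7  0.9] [ 14.3   1.1 127.1] 29.65
18 [-0.7  0.2  0.5] [ 18.2   1.1 127.1] 29.92
22 [-0.5 -0.1  1.1] [ 22.2   1.1 127. ] 30.18
26 [-0.7 -0.4 -0.6] [ 26.2   1.1 127. ] 30.45
30 [-1.1  0.1  0. ] [ 30.2   1.1 127. ] 30.72
34 [ 0.1 -0.  -0.4] [ 34.2   1.1 127. ] 30.98
38 [ 0.1 -0.   0.1] [ 38.2   1.1 127. ] 31.25
42 [ 0.1  0.  -0.4] [ 42.2   1.1 127. ] 31.52
```

View pics/t5.png

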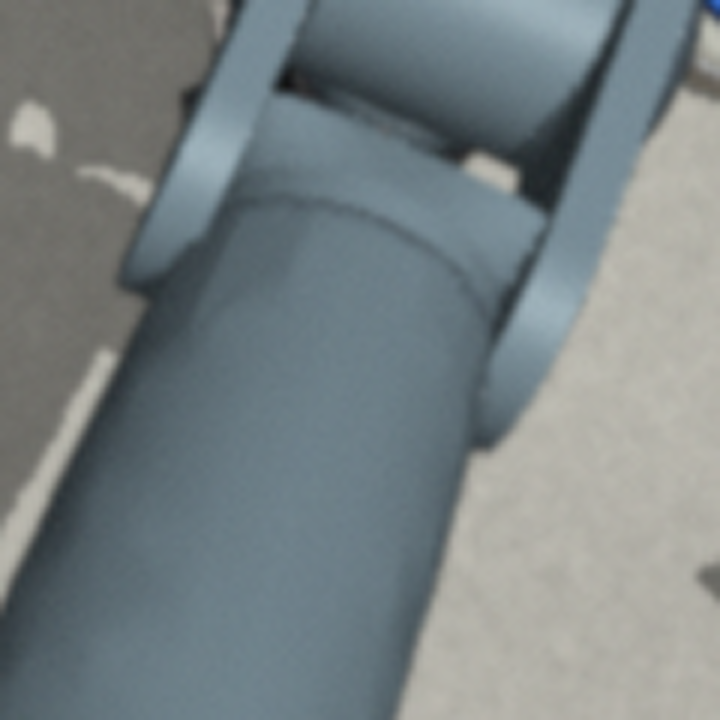

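View pics/s5.png

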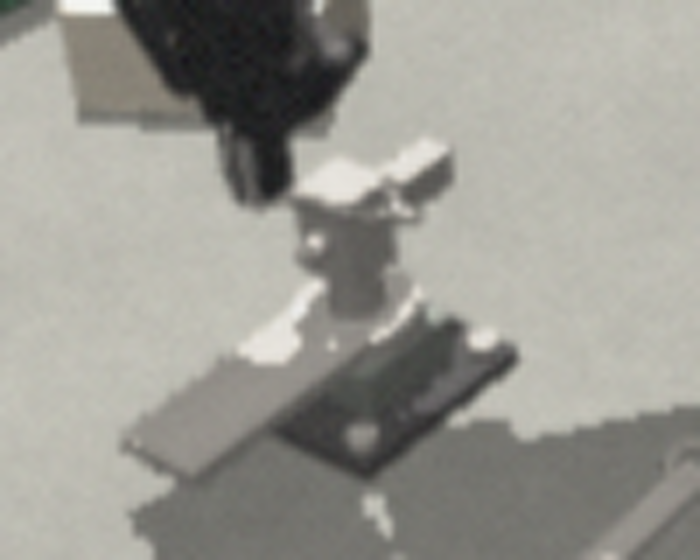

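The ring has folded forward, down to somewhere below the finger at (260,205). The pin tip is visible at (315,242). Now the guarded press.

```bash
python3 - <<'E'
from h import *
F0=np.load("F1.npy"); z=127; 
env.move_straight(T0([42,1.1,110]),v=.05); f,s=Fl(2,F0); print(f.round(1),loc(s).round(2),round(s["clock"],2))
z=110
while z>74:
    z-= 1.5 if f[2]<1.5 else .8
    env.move_straight(T0([42,1.1,z]),v=.03); f,s=Fl(2,F0); print(round(z,1),f.round(1),loc(s).round(2),round(s["clock"],2))
    if np.linalg.norm(f)>15: print("STOP");break
E
```

```text
[0.2 0.4 0.6] [ 41.42   1.35 109.19] 32.12
108.5 [-0.3  0.3  0.7] [ 42.02   1.06 108.59] 32.39
107.0 [-0.2 -0.5 -0.3] [ 42.02   1.12 107.  ] 32.66
105.5 [-0.   0.2  0.4] [ 41.96   1.15 105.38] 32.92
104.0 [-0.5  0.3  0.3] [ 41.93   1.16 103.88] 33.19
102.5 [ 0.3 -0.3  0.4] [ 41.92   1.11 102.36] 33.46
101.0 [-0.3  0.5  0.4] [ 41.95   1.16 100.88] 33.73
99.5 [-0.3 -0.1  0.4] [41.94  1.15 99.36] 33.99
98.0 [ 0.1 -0.6 -0.9] [41.98  1.11 97.91] 34.26
96.5 [ 0.8 -0.2  1.3] [42.2   1.01 96.73] 34.52
95.0 [1.6 0.3 2.4] [42.35  1.02 95.25] 34.79
94.2 [1.6 0.5 2.4] [42.14  1.05 94.31] 35.06
93.4 [1.5 0.1 3.4] [42.24  0.97 93.68] 35.33
92.6 [1.3 0.6 5.6] [42.35  0.94 93.04] 35.59
91.8 [1.9 1.4 5.5] [42.6   0.88 92.45] 35.86
91.0 [3.4 0.7 5.9] [42.86  0.86 91.88] 36.12
90.2 [3.4 0.2 5.9] [43.1   0.83 91.23] 36.39
89.4 [4.3 0.9 6.1] [43.37  0.77 90.58] 36.66
88.6 [4.2 1.1 5.5] [43.39  0.71 89.77] 36.92
87.8 [4.1 0.9 5.4] [43.34  0.71 88.89] 37.19
87.0 [4.6 0.2 4.9] [43.25  0.72 87.96] 37.46
86.2 [3.5 0.2 3.9] [42.38  0.92 86.45] 37.73
85.4 [-1.3  0.3  0.1] [40.44  1.69 83.95] 37.99
83.9 [ 0.2 -0.1  0.8] [41.09  1.46 82.93] 38.26
82.4 [-0.9 -0.2  0.8] [41.83  1.16 82.21] 38.52
80.9 [-0.4 -0.1  0. ] [42.03  1.1  80.87] 38.79
79.4 [-0.5 -0.   1. ] [42.19  1.02 79.56] 39.06
77.9 [-0.9 -0.7  2.4] [42.09  1.01 78.05] 39.33
77.1 [-0.5  0.4  3.6] [42.14  0.93 77.42] 39.59
76.3 [-2.   0.5  5.6] [42.33  0.87 76.89] 39.86
75.5 [-1.7  0.8  7.9] [42.54  0.81 76.49] 40.12
74.7 [-1.7  0.8  8.9] [42.74  0.69 76.09] 40.39
73.9 [-2.2  0.7 10.5] [42.94  0.64 75.69] 40.66
```

The press peaked at about 6 N, then snapped at z ≈ 85, and met a firm stop at z ≈ 76 (ring angle about 0). Now I retreat and look.

```bash
python3 - <<'E'
from h import *
env.move_straight(T0([42,1.1,90]),v=.04); env.move_straight(T0([42,1.1,200]),v=.15)
env.movej([40,*env.get_state()["q"][1:]]); st()
t=env.get_image("top");cv2.imwrite("pics/t6f.png",t);cv2.imwrite("pics/t6.png",cv2.resize(t[145:225,320:400],None,fx=7.5,fy=7.5,interpolation=2))
im=env.get_image("scene");cv2.imwrite("pics/s6f.png",im);cv2.imwrite("pics/s6.png",cv2.resize(im[170:220,185:240],None,fx=11,fy=11,interpolation=2))
zs=lambda X:(proj("scene",X)+.5-[185,170])*11-.5
for n,l in dict(hinge=(-22,1,87),tip=(28,1,87),sh=(-14,1,87),backhead=(-62,1,97),frontheadtop=(-30,1,97)).items(): print(n,zs(T0(l)).round(0))
for ang in (.03,.27): 
    e=ang-.16
    for n,(d,w) in dict(tabend=(70,0),tab=(63,0),barL=(50,21),barR=(50,-21)).items(): print(ang,n,zs(T0((-22+d*np.cos(e),1+w,87+d*np.sin(e)))).round(0))
E
```

```text
t 44.5 tcp [0.4054 0.486  0.1986] F [ 1.19 -0.79 -0.29] M [0.019 0.041 0.023] w -0.0001
hinge [266. 207.]
tip [137. 298.]
sh [245. 221.]
backhead [361. 107.]
frontheadtop [282. 163.]
0.03 tabend [ 90. 362.]
0.03 tab [108. 346.]
0.03 barL [199. 345.]
0.03 barR [ 84. 290.]
0.27 tabend [ 81. 312.]
0.27 tab [100. 301.]
0.27 barL [193. 309.]
0.27 barR [ 78. 254.]
```

View pics/t6.png

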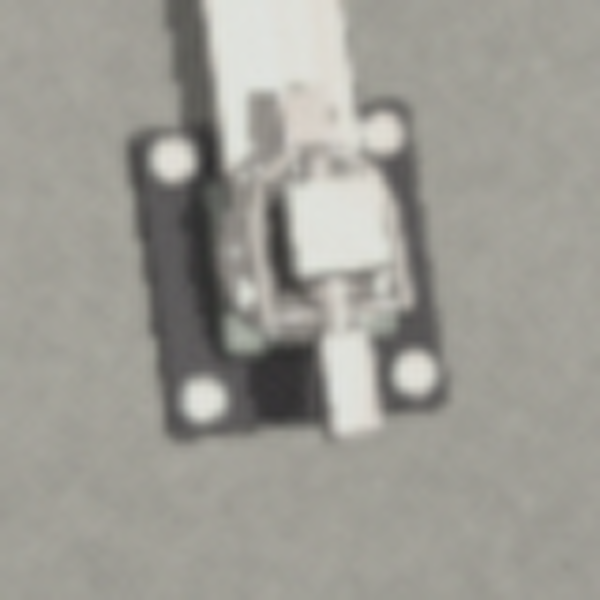

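View pics/s6.png

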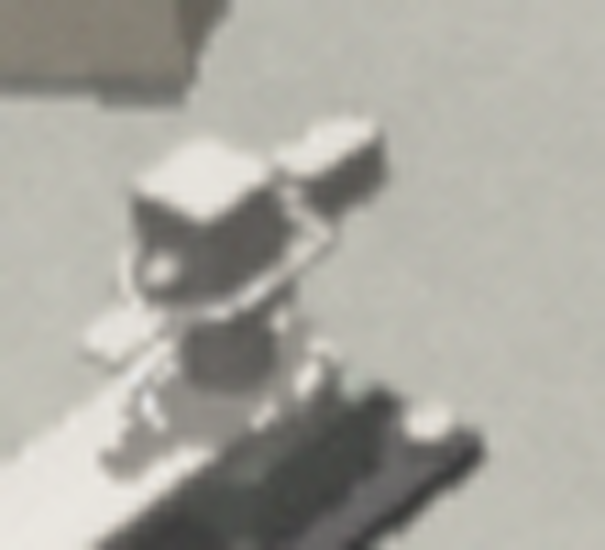

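View pics/s6f.png

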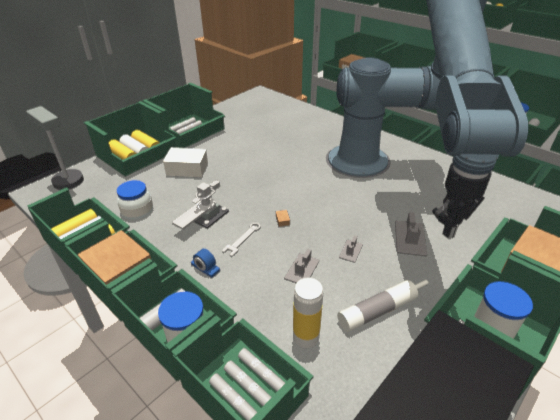

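```bash
python3 - <<'E'
from h import *
zt=lambda X:(proj("top",X)+.5-[320,145])*7.5-.5
for n,l in dict(back=(-62,1,97),front=(-30,1,97),hinge=(-22,1,89),blockface=(-14,0,109),tabend=(46,1,78)).items(): print(n,zt(T0(l)).round(0))
t=cv2.imread("pics/t6f.png")
cv2.imwrite("pics/t6c.png",cv2.resize(t[165:210,345:380],None,fx=13,fy=13,interpolation=cv2.INTER_CUBIC))
s=cv2.imread("pics/s6f.png")
cv2.imwrite("pics/s6c.png",cv2.resize(s[178:208,190:225],None,fx=20,fy=20,interpolation=cv2.INTER_CUBIC))
E
```

```text
back [357. 438.]
front [342. 332.]
hinge [335. 309.]
blockface [345. 274.]
tabend [300.  94.]
```

View pics/t6c.png

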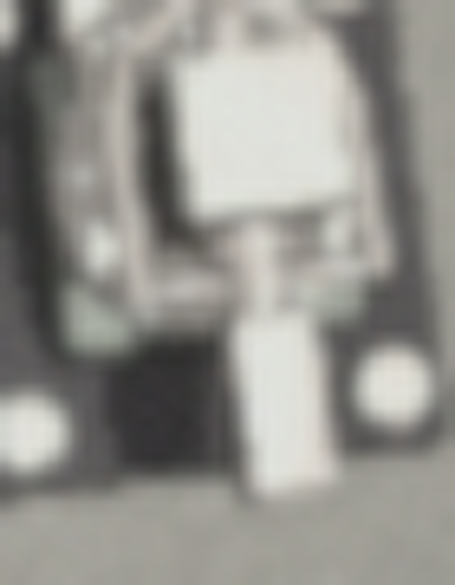

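View pics/s6c.png

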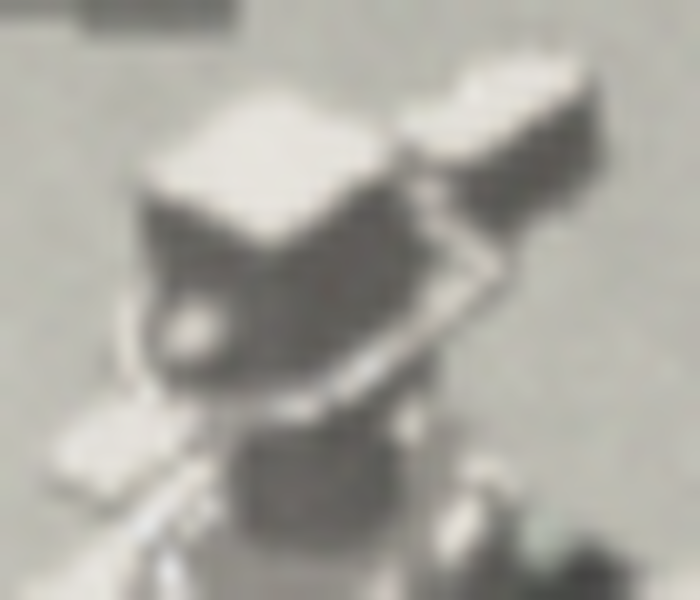

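The picture shows the ring bar passing below the pin tip. The head's back edge is within about 0.6 mm of where it should be with the shoulder home. There is time for a light touch on the tab to confirm the ring's angle.

```bash
python3 - <<'E'
from h import *
env.reach(T0([42,1.1,130]),R0); env.move_straight(T0([42,1.1,92]),R0,v=.12); env.dwell(.15)
F0,s=Fl(4); print(F0,loc(s),s["clock"])
z=85; env.move_straight(T0([42,1.1,z]),v=.04); f,s=Fl(2,F0); print(z,f.round(1),loc(s).round(2),round(s["clock"],2))
while f[2]<6 and z>75:
    z-=1; env.move_straight(T0([42,1.1,z]),v=.03); f,s=Fl(3,F0); print(z,f.round(1),loc(s).round(2),round(s["clock"],2))
env.move_straight(T0([42,1.1,92]),v=.06); env.move_straight(T0([42,1.1,190]),v=.2)
env.movej([20,*env.get_state()["q"][1:]]); st()
t=env.get_image("top");cv2.imwrite("pics/t7f.png",t)
im=env.get_image("scene");cv2.imwrite("pics/s7.png",cv2.resize(im[178:208,190:225],None,fx=20,fy=20,interpolation=2))
E
```

```text
[0.5597 0.1811 0.158 ] [42.6785  0.7395 93.1207] 47.6833
85 [-0.4 -0.2  0.1] [41.77  1.24 84.61] 48.02
84 [-0.4 -0.1 -0.5] [42.03  1.1  84.04] 48.31
83 [-0.3 -0.2 -0.2] [41.96  1.13 82.93] 48.59
82 [-0.1 -0.   0.4] [42.07  1.07 82.05] 48.88
81 [-0.8 -0.4  0.3] [42.04  1.1  81.  ] 49.16
80 [-0.8  0.1 -0. ] [42.02  1.07 79.99] 49.44
79 [-0.8 -0.7  2.1] [42.08  0.99 79.23] 49.73
78 [-1.3 -0.   2.5] [41.98  1.06 78.04] 50.01
77 [-1.6 -0.3  4. ] [42.17  0.98 77.31] 50.29
76 [-1.8  0.2  6.3] [42.39  0.86 76.73] 50.58
 t 53.38 tcp [0.5472 0.3179 0.1885] F [ 0.34 -1.09  0.15] M [0.003 0.012 0.042] w 0.0001
```

View pics/s7.png

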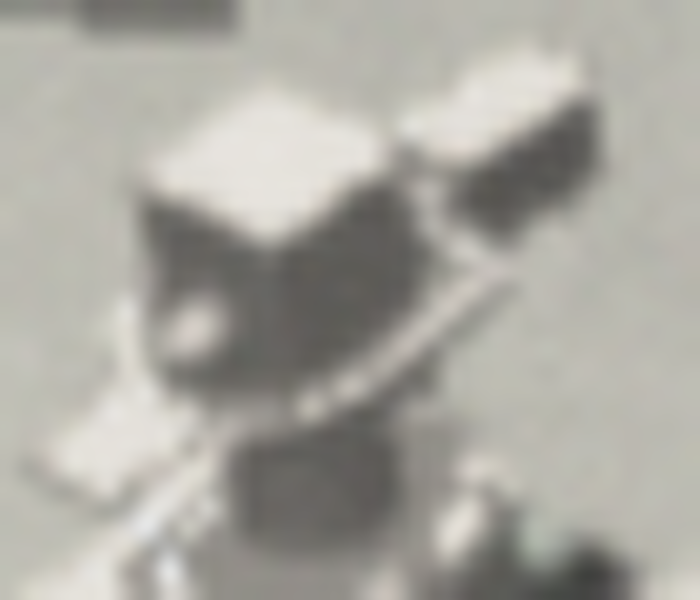

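View pics/t7f.png

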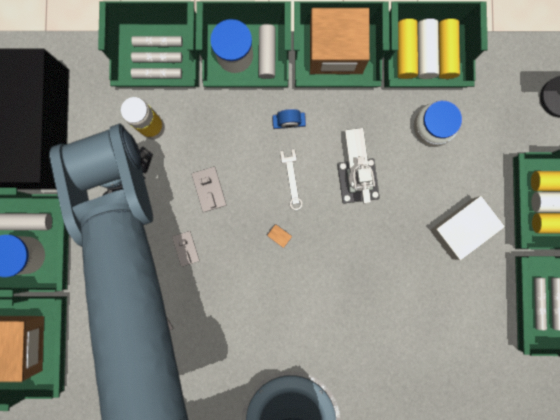

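The touch confirmed it: the tab's top is at z ≈ 79 mm, which is a ring angle of about 0. Before handing in I'll move the hand clear of the spray can.

```bash
python3 - <<'E'
from h import *
p=env.get_state()["tcp_pos"]; env.move_straight(p+[-.06,-.05,.08],v=.2); env.dwell(.3); st()
im=env.get_image("top"); cv2.imwrite("pics/t8.png",im)
env.job_done()
E
```

```text
t 54.49 tcp [0.4873 0.268  0.2676] F [-0.5   0.13 -0.12] M [-0.028 -0.048  0.077] w 0.0003
the job is handed in; nothing more can be done
```

View pics/t8.png

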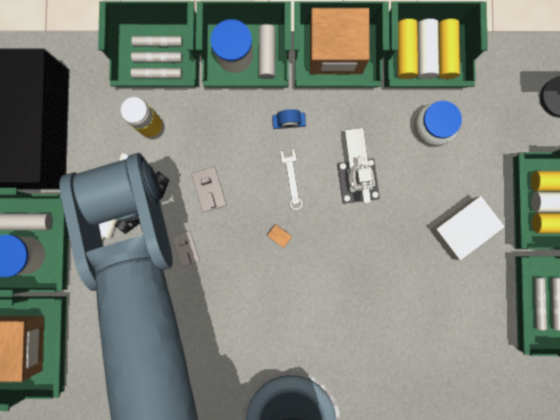

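The linch pin is through the kingpin with its shoulder home, and the ring is snapped shut. I handed the job in at about 54.5 s of the 67 s allowed.

- **Insertion:** I took the pin from the middle-sized cradle and felt it into the hole, whose centre was about 87 mm above the bench. The shoulder met the kingpin firmly, with about 10 N of push along the pin (11 N in all) and no further travel. That was the highest force I read during insertion.
- **Ring:** I swept the ring over the kingpin at under 2 N. The tab snapped past the tip at about 7.5 N in all (6 N of it downward), and I pressed on to a firm stop, at most 11 N.
- **Last checks:** A second light touch put the tab's top at about 79 mm, which is a ring angle of about 0. The pictures show the bar under the pin's tip and the head's back edge within about 0.6 mm of fully home. The arm reads no contact, and the other bench items in view are where they were. The cartridge is partly hidden by the arm in the last picture.
- **Disagreement:** From the picture alone, before that second touch, I put the ring angle nearer 0.06, still within the shut range but close to its 0.07 limit. I trust the touch more.

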